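# Free the jammed ball chute

### The job

A stray drum bearing has slid down the ball chute and plugs its narrow neck, under the two guard bars. Reach in below the bars and nudge the bearing back up the chute until all five orange balls have run past it into the white catch tray at the chute's foot; only then lift the bearing out of the chute and set it down gently, lying flat, in the blue dish. Leave everything else on the bench where it is.

Things in the scene. Friction and masses are not known exactly. Their poses are not given: they have to be found in the camera images.
- chute: Fixed ball chute with catch tray. Origin on the table below the neck's middle; x back up the slope (roughly to the robot's left), z up. Flat smooth floor, 70 mm above the table at the neck, rising 15 degrees towards +x, 190 mm long along the slope, 180 mm wide inside, ending in a 12 mm lip before the neck. Walls 4 mm thick, 30 mm above the floor. Behind the guard bars it is open to above.
- neck (a point): Middle of the neck at floor level, 70 mm above the table, axes as the chute. The neck is a 52 mm wide gap, open at the top. From its edges two shoulder walls, 30 mm high, run outward and back (35 degrees back from the y direction) to the side walls, which they meet about 45 mm behind the neck.
- guard_bar (a point): Middle of the front guard bar, 280 mm above the table, straight over the neck, axes as the chute. Bars of 8 mm steel cross over the chute along y here and 25 mm farther back (+x), on legs of the same bar at 104 mm either side. They keep a hand or gripper from coming down vertically on the neck.
- tray_floor (a point): Centre of the catch tray's floor, 5 mm above the table, axes as the chute, 77 mm downhill (-x) of the neck. The white open tray measures 150 mm (x) by 170 mm (y) outside; walls 5 mm thick, 50 mm high.
- bearing_center (a point): Centre (half-way up) of the stray steel bearing, a disc 62 mm across, 24 mm thick, about 0.3 kg, black seal on top, lying flat on the sloping floor, z normal to its faces. It starts against the neck's edges, too wide to pass; pushed back it slides (friction about 0.6, varies) and stays where left. The balls roll past it once its centre is some 75 mm or more behind the neck.
- ball0_center (a point): Centre of an orange plastic ball, 28 mm across, about 16 g, one of five alike. It rolls down the chute by itself when the way is free. Balls can bridge the neck again, or get pinched beside a finger in it: ease off and nudge once more.
- ball1_center (a point): Centre of an orange plastic ball, 28 mm across, about 16 g, one of five alike. It rolls down the chute by itself when the way is free. Balls can bridge the neck again, or get pinched beside a finger in it: ease off and nudge once more.
- ball2_center (a point): Centre of an orange plastic ball, 28 mm across, about 16 g, one of five alike. It rolls down the chute by itself when the way is free. Balls can bridge the neck again, or get pinched beside a finger in it: ease off and nudge once more.
- ball3_center (a point): Centre of an orange plastic ball, 28 mm across, about 16 g, one of five alike. It rolls down the chute by itself when the way is free. Balls can bridge the neck again, or get pinched beside a finger in it: ease off and nudge once more.
- ball4_center (a point): Centre of an orange plastic ball, 28 mm across, about 16 g, one of five alike. It rolls down the chute by itself when the way is free. Balls can bridge the neck again, or get pinched beside a finger in it: ease off and nudge once more.
- scrap_dish: Fixed blue open dish, 150 x 150 mm outside, walls 4 mm thick and 30 mm high, floor 4 mm thick. Origin at the centre of its underside, on the table; z up.
- spares_box: Fixed grey box of the same size as the blue dish, holding pump wheels: not the place for the bearing. Origin at the centre of its underside.
- screwdriver: Bystander: red-handled screwdriver, about 200 mm long, lying along its x. Origin at its underside.
- seal_ring: Bystander: black rubber ring, 68 mm across, 14 mm high. Origin at the centre of its underside.
- timer: Bystander: white programme timer, 70 x 55 x 45 mm, with a steel shaft on top to 65 mm. Origin at the centre of its underside.
- capacitor_box: Bystander: yellow box, 60 x 45 x 90 mm high. Origin at the centre of its underside.
Mind the look-alikes: they are no part of the job. Of the things like the part that bears bearing_center, leave any that is pink or yellow; of the rest the smaller one is meant.

How it is judged:
By the outcome, as a careful person would: the job done as asked, in the order asked, and still so for the second after the job is handed in, with the robot touching nothing.
It also fails if it takes over 64 s, if anything falls off the work surface, if the arm or the gripper's body presses on something with over 40 N, if the wrist force passes 120 N, or if a joint passes its speed limit or range.

### The arm

A 6-joint arm with a two-finger parallel gripper is mounted at the origin on the work surface. World frame = base frame: x ahead of the robot, y to its left, z up, the work surface at z = 0. Lengths are in m, angles in rad, forces in N, time in s.
With the tool pointing down it reaches from about 0.25 to 0.725 m from the base axis. Payload 4 kg.
Tool frame: the origin (TCP) lies midway between the tips of the shut fingers; the grasp point (between the pads) lies 19 mm behind it (bot.grip_point_offset is the distance from the TCP to the grasp point, in m); z points along the fingers, y is the line along which they close (so a half turn about z gives the same grasp; the last joint's range is limited). The gripper opens to 85 mm and grips with 20 to 120 N. Pads are 22 mm wide; open, the fingers measure 114 mm over their backs; the gripper's body (76 mm by 85 mm) begins 54 mm behind the grasp point. The pads swing forward as they close: fully open they stand 13 mm farther back than shut.
Start: joints at [1.197, 0.241, 0.005, 1.335, 0, 1.571], TCP at [0.183, 0.465, 0.211] pointing down, gripper open.
Joint ranges: [-2.72, 2.72], [-1.05, 1.87], [-1.09, 1.28], [-1.99, 2.15], [-1.42, 1.44], [-3.14, 3.14]. Speed limits (rad/s): [2.79, 2.79, 3.14, 3.14, 3.14, 3.14].

### API

Orientations are given as a unit quaternion [x, y, z, w].
In Python, from workcell import bot gives the robot as it stands.
- The arm moves only by the tool step_arm, never from a script. Its argument "targets" is text: rows parted by semicolons, each of 7 numbers parted by spaces: the opening, from -1 (shut) to 1 (fully open), so that 0 is half open, then the shift along the world's x, y, z normalised to -1 to 1, where 1 is 0.5 m, then the turn, a rotation vector about the world's x, y, z normalised to -1 to 1, where 1 is pi/4 rad. In form: gripper x y z wx wy wz; .... A call has 1 to 10 rows; each row is the pose to reach, as a shift and turn from the pose commanded when the call began; what a row does not reach only later rows make up. A row lasts 1/12 s, in which the tool goes at most 41.7 mm and 7.16 degrees, less where a joint would pass 70% of its speed; a pose out of reach is approached as far as the arm can. A call with a number of a shift or a turn outside -1 to 1 is refused whole. A call with a gripper value outside its range is refused whole. The fingers move at their own pace and stop on an object; the grip force is fixed at half the most. Time passes only in rows, so rows that repeat a pose let the fingers close. It gives the time, the measured TCP pose, the force, the opening and the grip force at its end, in the units of the state.
- bot.get_obs(): the state, without advancing time (a new reading comes with each control period).
- bot.camera(name): name is "scene" or "side" or "wrist"; returns the picture (400x640x3 uint8, red, green, blue); there is no depth.
- bot.camera_info(name): a dict with "vertical_fov" (degrees; the focal length in pixels is half the picture's height over the tangent of half this angle, whatever the lens; pixels are square), "cx", "cy" (the principal point, pixels), "pose" (4x4, takes a point from camera to world coordinates). Camera axes: x right, y up, looking along -z (the intrinsics and any distortion apply to the point x, -y, -z); pixel columns grow to the right and rows downward; lengths in m; the calibration is good to about 2 mm. A picture is of the moment at which its call begins: read the wrist's pose just before it. camera_info takes no time and is no camera call; for the wrist camera it gives the pose at the moment of the call.
- bot.job_done(): hands the job in; it is judged then, once.
The state is a dict: "clock": time; "joint_pos": joint angles; "joint_vel": joint speeds; "tau": joint torques, N m; "eef_pos": TCP position; "tool_rot": TCP orientation; "ft_force": force on the tool from outside, world axes, zero at the start; "ft_torque": the same for the moment, N m; "grip_width": finger opening in m; "grasp_force": force on a finger pad.
Only numpy, scipy, OpenCV 4.12 (cv2) and the standard library are available. Lean on these libraries where they do the work, as an engineer would, in place of code of your own. Each camera call takes 0.05 s, during which the arm holds its last target. There are 200 camera calls.

## Working session

There is one attempt and no reset: what is moved stays moved. The work goes in short steps, Python scripts to look and compute and a tool call to move; the robot and the scene stay as the last step left them, time stands still between calls to the robot, and variables do not carry over. Pictures are saved under pics/ and viewed, at most 10 in all, crops included, and the job is handed in when it is done.

Besides the shell and the picture viewer there is one more tool, called after ">>>" by a JSON object that holds its "name" and its "arguments", one argument or row to a line. step_arm: Moves the arm, as the interface text tells. Scaled input: -1 to 1 covers 0.5 m each way for a shift and pi/4 rad each way for a turn. Its arguments: {"type":"object","properties":{"targets":{"type":"string"}},"required":["targets"]}

```bash
mkdir -p pics
cat > h.py <<'E'
import numpy as np, cv2, json
from workcell import bot
def snap(n,f):
    inf=bot.camera_info(n); im=bot.camera(n)
    cv2.imwrite(f'pics/{f}.png',im[:,:,::-1]); return im,inf
def ray(inf,u,v):
    f=200/np.tan(np.radians(inf['vertical_fov'])/2); P=np.array(inf['pose'])
    d=P[:3,:3]@np.array([(u-inf['cx'])/f,-(v-inf['cy'])/f,-1.]); return P[:3,3],d/np.linalg.norm(d)
def plane(inf,u,v,z):
    o,d=ray(inf,u,v); return o+d*(z-o[2])/d[2]
def proj(inf,p):
    f=200/np.tan(np.radians(inf['vertical_fov'])/2); P=np.array(inf['pose'])
    c=P[:3,:3].T@(np.array(p)-P[:3,3]); return inf['cx']+f*c[0]/-c[2], inf['cy']-f*c[1]/-c[2]
def two(a,ua,b,ub):
    o1,d1=ray(a,*ua);o2,d2=ray(b,*ub)
    t=np.linalg.lstsq(np.c_[d1,-d2],o2-o1,rcond=None)[0]
    p,q=o1+t[0]*d1,o2+t[1]*d2; return (p+q)/2,np.linalg.norm(p-q)
E
python3 - <<'E'
from h import *
np.set_printoptions(precision=4,suppress=True)
for n in('scene','side','wrist'):
    im,i=snap(n,n+'0'); print(n,i)
o=bot.get_obs(); print(o['clock'],o['eef_pos'],o['tool_rot'],o['grip_width'])
a=cv2.imread('pics/scene0.png');b=cv2.imread('pics/side0.png')
cv2.imwrite('pics/both0.png',np.vstack([a,b])[:, :] if 0 else cv2.resize(np.vstack([a,b]),(480,600)))
E
```

```text
scene {'vertical_fov': 46.672355800776536, 'cx': 317.7001720746266, 'cy': 197.8515555632922, 'pose': array([[-0.8634, -0.3962,  0.3124,  0.8914],
       [ 0.5046, -0.6778,  0.5348,  0.6249],
       [-0.0001,  0.6194,  0.7851,  1.1318],
       [ 0.    ,  0.    ,  0.    ,  1.    ]])}
side {'vertical_fov': 44.7292044455602, 'cx': 319.2882711463324, 'cy': 203.1218909487921, 'pose': array([[ 0.7011,  0.4054, -0.5866, -0.2797],
       [-0.713 ,  0.3849, -0.5861, -0.8528],
       [-0.0119,  0.8292,  0.5589,  0.9404],
       [ 0.    ,  0.    ,  0.    ,  1.    ]])}
wrist {'vertical_fov': 67.87010101025497, 'cx': 325.74534087616524, 'cy': 198.73603681889202, 'pose': array([[ 0.3638, -0.8984, -0.2459,  0.1214],
       [ 0.9315,  0.3499,  0.0996,  0.4894],
       [-0.0034, -0.2653,  0.9642,  0.3733],
       [ 0.    ,  0.    ,  0.    ,  1.    ]])}
0.15 [0.1824 0.465  0.2104] [ 0.1858  0.9826 -0.0008 -0.0002] 0.08542503103554105
```

View pics/scene0.png

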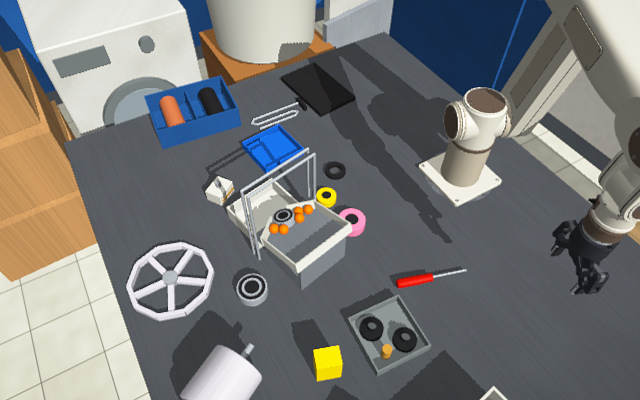

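View pics/side0.png

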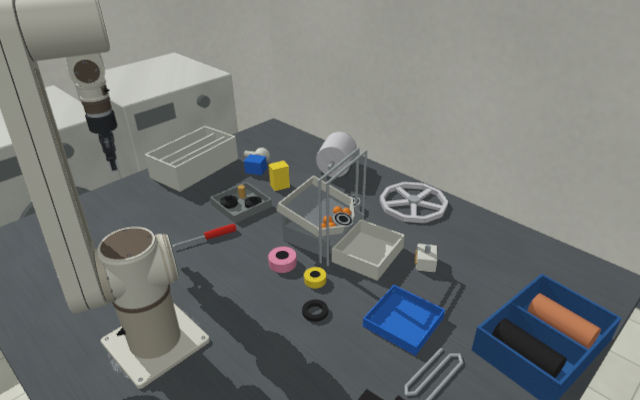

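Scene view: the candidates are the steel bearing in the chute (283,215), a larger steel one on the table (252,288), the yellow ring (326,197), the pink ring (351,221) and the black seal ring (334,170). The small steel one lying in the chute neck fits. I'll confirm it in one enlarged crop.

Run:
```python
import cv2,numpy as np
a=cv2.imread('pics/scene0.png')[145:310,205:365];b=cv2.imread('pics/side0.png')[140:290,265:425]
A=cv2.resize(a,(400,412),interpolation=cv2.INTER_CUBIC);B=cv2.resize(b,(400,375),interpolation=cv2.INTER_CUBIC)
B=np.vstack([B,np.zeros((37,400,3),np.uint8)])
cv2.imwrite('pics/crop0.png',np.hstack([A,B]))
```

```text
(no output)
```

View pics/crop0.png

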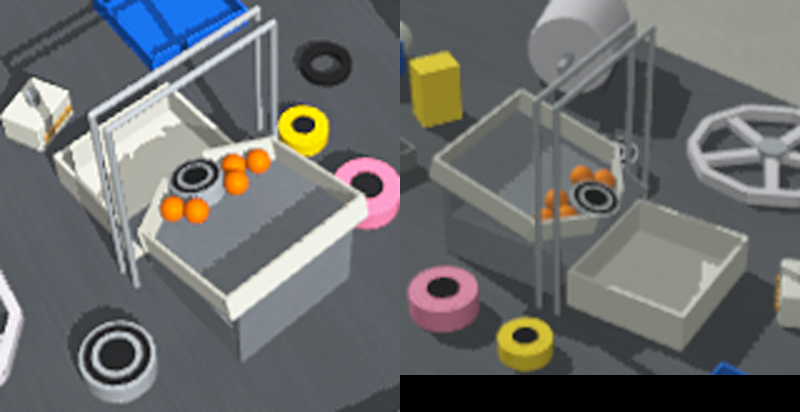

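Run:
```python
from h import *
np.set_printoptions(precision=4,suppress=True)
S,D=bot.camera_info('scene'),bot.camera_info('side')
c=lambda x,y:(205+x/2.5,145+y/2.5); d=lambda x,y:(265+(x-400)/2.5,140+y/2.5)
for n,a,b in [('front near',c(259,12),d(557,103)),('front far',c(91,117),d(652,30)),('back near',c(275,24),d(538,100)),('back far',c(106,131),d(634,26)),('bear top',c(196,177),d(598,197)),('top near',c(366,202),d(434,160)),('top far',c(230,310),d(521,94))]:
    print(n,*two(S,a,D,b))
for x,y in[(568,272),(640,200),(747,238),(688,315)]: print('tray',plane(D,*d(x,y),.05))
a=cv2.imread('pics/scene0.png');h=cv2.cvtColor(a,cv2.COLOR_BGR2HSV)
m=cv2.inRange(h,(105,150,80),(125,255,255)); m[:118]=0;m[175:]=0;m[:,:235]=0;m[:,310:]=0
k=max(cv2.findContours(m,0,2)[0],key=cv2.contourArea); q=cv2.boxPoints(cv2.minAreaRect(k));print(cv2.contourArea(k))
for p in q: print('dish S',p,plane(S,*p,.03))
a=cv2.imread('pics/side0.png');h=cv2.cvtColor(a,cv2.COLOR_BGR2HSV)
m=cv2.inRange(h,(100,130,60),(125,255,255)); m[:280]=0;m[:,:355]=0;m[:,450:]=0
k=max(cv2.findContours(m,0,2)[0],key=cv2.contourArea); q=cv2.approxPolyDP(k,8,True)[:,0]
for p in q: print('dish D',p,plane(D,*p.astype(float),.03))
```

```text
front near [ 0.4967 -0.1041  0.2809] 0.007789148629654305
front far [ 0.6986 -0.0671  0.2752] 0.0022356327827503042
back near [ 0.4901 -0.083   0.2787] 0.007681952131451073
back far [ 0.6932 -0.0447  0.2745] 0.0017317389923498265
bear top [ 0.5952 -0.0771  0.0955] 0.007218026919826243
top near [0.471  0.0715 0.1408] 0.007418752809376687
top far [0.653  0.1093 0.1358] 0.007425394906669783
tray [ 0.5129 -0.1108  0.05  ]
tray [ 0.6772 -0.0791  0.05  ]
tray [ 0.7063 -0.2212  0.05  ]
tray [ 0.5499 -0.2567  0.05  ]
1603.5
dish S [239.5706 143.1824] [ 0.5608 -0.458   0.03  ]
dish S [282.2765 116.0059] [ 0.3755 -0.5051  0.03  ]
dish S [303.1942 148.8765] [ 0.3903 -0.3277  0.03  ]
dish S [260.4883 176.0529] [ 0.5642 -0.2918  0.03  ]
dish D [394 284] [ 0.5372 -0.3154  0.03  ]
dish D [363 326] [ 0.3676 -0.3504  0.03  ]
dish D [415 355] [ 0.384  -0.4916  0.03  ]
dish D [444 309] [ 0.5518 -0.4613  0.03  ]
```

The crop confirms it: the small steel bearing with a black seal sits in the neck, with the balls beside and behind it. The neck measures about (0.597, -0.086), chute x points along about (-0.187, 0.982), and the bar height checks at 0.28. I'll move round to the tray side, turned so the camera is clear.

>>> {"name": "step_arm", "arguments": {
  "targets": "-1 0.4 -0.69 0.3 0 0 0.716;-1 0.4 -0.69 0.3 0 0 0.716;-1 0.4 -0.69 0.3 0 0 0.716;-1 0.4 -0.69 0.3 0 0 0.716;-1 0.4 -0.69 0.3 0 0 0.716;-1 0.4 -0.69 0.3 0 0 0.716;-1 0.4 -0.69 0.3 0 0 0.716;-1 0.4 -0.69 0.3 0 0 0.716;-1 0.4 -0.69 0.3 0 0 0.716;-1 0.4 -0.69 0.3 0 0 0.716"
}}

```text
clock: 0.98
eef_pos: [0.3724, 0.1366, 0.354]
tool_rot: [-0.094, 0.996, 0.0, 0.0]
ft_force: [1.4, 0.7, -0.9]
grip_width: 0.0001
grasp_force: 0.0
```

>>> {"name": "step_arm", "arguments": {
  "targets": "-1 0.2 -0.8 0 0 0 0;-1 0.2 -0.8 0 0 0 0;-1 0.2 -0.8 0 0 0 0;-1 0.2 -0.8 0 0 0 0;-1 0.2 -0.8 0 0 0 0;-1 0.2 -0.8 0 0 0 0;-1 0.2 -0.8 0 0 0 0;-1 0.2 -0.8 0 0 0 0;-1 0.2 -0.8 0 0 0 0;-1 0.2 -0.8 0 0 0 0"
}}

```text
clock: 1.82
eef_pos: [0.4721, -0.2641, 0.3527]
tool_rot: [-0.094, 0.996, 0.0, -0.0]
ft_force: [1.7, 0.6, 0.2]
grip_width: 0.0
grasp_force: 0.0
```

```bash
cat > st.py <<'E'
from h import *
from scipy.spatial.transform import Rotation as R
np.set_printoptions(precision=4,suppress=True)
C=np.array([.597,-.086,.07]);X=np.array([-.187,.982,0]);Y=np.array([-.982,-.187,0])
def st():
    o=bot.get_obs();p=np.array(o['eef_pos'])
    print('t',o['clock'],'p',p,'chute',(p-C)@X,(p-C)@Y,p[2]-.07,'q',np.array(o['joint_pos']),'w',o['grip_width'],'F',np.array(o['ft_force']))
    print(R.from_quat(o['tool_rot']).as_matrix())
    return o
if __name__=='__main__': st()
E
python3 st.py
```

```text
t 1.8167 p [ 0.4721 -0.2641  0.3527] chute -0.15155670051986886 0.15597981543419662 0.28273135984773556 q [-0.51    0.3214  0.4784  1.7284 -0.0001 -0.6974] w 3.444186326940784e-05 F [1.68   0.5665 0.1693]
[[-0.9825 -0.1862 -0.0005]
 [-0.1862  0.9825  0.0002]
 [ 0.0005  0.0003 -1.    ]]
```

>>> {"name": "step_arm", "arguments": {
  "targets": "-1 0.28 0.1 0 0.982 0.187 0;-1 0.28 0.1 0 0.982 0.187 0;-1 0.28 0.1 0 0.982 0.187 0;-1 0.28 0.1 0 0.982 0.187 0;-1 0.28 0.1 0 0.982 0.187 0;-1 0.28 0.1 0 0.982 0.187 0;-1 0.28 0.1 0 0.982 0.187 0;-1 0.28 0.18 -0.32 0.982 0.187 0;-1 0.28 0.18 -0.32 0.982 0.187 0;-1 0.28 0.18 -0.32 0.982 0.187 0"
}}

```text
clock: 2.65
eef_pos: [0.6054, -0.1672, 0.1838]
tool_rot: [-0.085, 0.919, 0.382, -0.037]
ft_force: [-0.2, -1.2, -3.2]
grip_width: 0.0004
grasp_force: 0.0
```

```bash
python3 st.py
```

```text
t 2.65 p [ 0.6054 -0.1672  0.1838] chute -0.0812598315807249 0.00693549874568404 0.11380408402071926 q [-0.5447  1.0308  1.0149  2.1471  0.5555 -0.9017] w 0.00044343905599668527 F [-0.1893 -1.152  -3.1793]
[[-0.983  -0.1274 -0.1324]
 [-0.1838  0.6934  0.6968]
 [ 0.003   0.7092 -0.705 ]]
```

>>> {"name": "step_arm", "arguments": {
  "targets": "-1 0 0.1 -0.1 0 0 0;-1 0 0.1 -0.1 0 0 0;-1 0 0.1 -0.1 0 0 0;-1 0 0.1 -0.1 0 0 0"
}}

```text
clock: 2.98
eef_pos: [0.6063, -0.1155, 0.1372]
tool_rot: [-0.086, 0.92, 0.38, -0.036]
ft_force: [0.2, -0.7, 0.8]
grip_width: -0.0002
grasp_force: 0.0
```

```bash
python3 st.py
```

```text
t 2.9833 p [ 0.6063 -0.1155  0.1372] chute -0.030688754626640252 -0.003610825767303733 0.0672166999056924 q [-0.4829  0.9512  0.7391  1.9131  0.587  -0.8402] w -0.00015402224469376517 F [ 0.2153 -0.6847  0.7548]
[[-0.9828 -0.1305 -0.131 ]
 [-0.1849  0.6958  0.6941]
 [ 0.0006  0.7063 -0.7079]]
```

>>> {"name": "step_arm", "arguments": {
  "targets": "-1 0 -0.03 -0.06 0 0 0;-1 0 -0.03 -0.12 0 0 0;-1 0 -0.03 -0.12 0 0 0;-1 0 -0.03 -0.12 0 0 0"
}}

```text
clock: 3.32
eef_pos: [0.6079, -0.1332, 0.0798]
tool_rot: [-0.085, 0.921, 0.379, -0.033]
ft_force: [0.9, 0.1, 0.9]
grip_width: -0.0
grasp_force: 0.0
```

Run:
```python
from st import *
st()
a,_=snap('scene','s1');b,_=snap('side','d1')
A=cv2.resize(a[145:310,205:365],(400,412),interpolation=2);B=cv2.resize(b[140:290,265:425],(400,375),interpolation=2)
cv2.imwrite('pics/crop1.png',np.hstack([A[:375],B])[:,:,::-1])
```

```text
t 3.3167 p [ 0.6079 -0.1332  0.0798] chute -0.048418573978357096 -0.0018926507277221445 0.009793045681714366 q [-0.5039  1.0098  0.7113  1.8307  0.578  -0.8584] w -3.36085550816281e-05 F [0.8887 0.0985 0.8819]
[[-0.9834 -0.132  -0.1248]
 [-0.1816  0.698   0.6927]
 [-0.0043  0.7039 -0.7103]]
```

View pics/crop1.png

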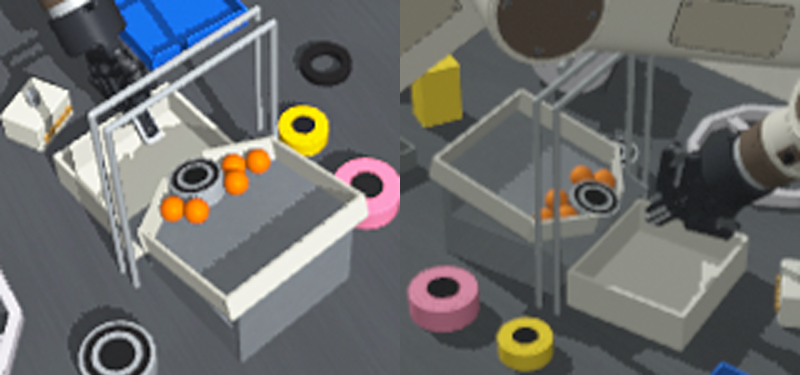

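>>> {"name": "step_arm", "arguments": {
  "targets": "-1 -0.002 0.012 -0.002 0 0 0;-1 -0.005 0.024 -0.004 0 0 0;-1 -0.007 0.036 -0.006 0 0 0;-1 -0.009 0.048 -0.007 0 0 0;-1 -0.011 0.06 -0.004 0 0 0;-1 -0.014 0.072 -0.001 0 0 0;-1 -0.016 0.084 0.002 0 0 0;-1 -0.018 0.096 0.006 0 0 0;-1 -0.02 0.108 0.009 0 0 0;-1 -0.022 0.12 0.012 0 0 0"
}}

```text
clock: 4.25
eef_pos: [0.5968, -0.0719, 0.0858]
tool_rot: [-0.086, 0.921, 0.379, -0.033]
ft_force: [0.1, 0.5, -0.1]
grip_width: -0.0003
grasp_force: 0.0
```

```bash
python3 st.py
```

```text
t 4.25 p [ 0.5968 -0.0719  0.0858] chute 0.013902897662017041 -0.0024544737236684563 0.015771347404848077 q [-0.4347  0.9048  0.5145  1.6983  0.6126 -0.7877] w -0.00034528511649736945 F [ 0.0961  0.4815 -0.0982]
[[-0.9831 -0.1335 -0.1251]
 [-0.1829  0.6983  0.692 ]
 [-0.005   0.7032 -0.7109]]
```

>>> {"name": "step_arm", "arguments": {
  "targets": "-1 -0.003 0.012 0.003 0 0 0;-1 -0.006 0.024 0.006 0 0 0;-1 -0.009 0.036 0.01 0 0 0;-1 -0.012 0.048 0.013 0 0 0;-1 -0.015 0.06 0.016 0 0 0;-1 -0.018 0.072 0.019 0 0 0;-1 -0.02 0.084 0.022 0 0 0;-1 -0.022 0.096 0.026 0 0 0;-1 -0.024 0.108 0.029 0 0 0"
}}

```text
clock: 5.0
eef_pos: [0.5848, -0.0179, 0.1002]
tool_rot: [-0.086, 0.921, 0.379, -0.033]
ft_force: [0.2, -0.0, 0.8]
grip_width: 0.0002
grasp_force: 0.0
```

Run:
```python
from st import *
st()
a,_=snap('scene','s2');b,_=snap('side','d2')
A=cv2.resize(a[145:310,205:365],(400,412),interpolation=2);B=cv2.resize(b[140:290,265:425],(400,375),interpolation=2)
cv2.imwrite('pics/crop2.png',np.hstack([A[:375],B])[:,:,::-1])
```

```text
t 5.0 p [ 0.5848 -0.0179  0.1002] chute 0.0691614997251537 -0.0007821598886312445 0.030233280651052657 q [-0.3691  0.8151  0.3778  1.6093  0.6439 -0.7165] w 0.00015028954198984546 F [ 0.206  -0.0004  0.7822]
[[-0.9831 -0.1335 -0.1251]
 [-0.1828  0.6983  0.6921]
 [-0.005   0.7033 -0.7109]]
```

View pics/crop2.png

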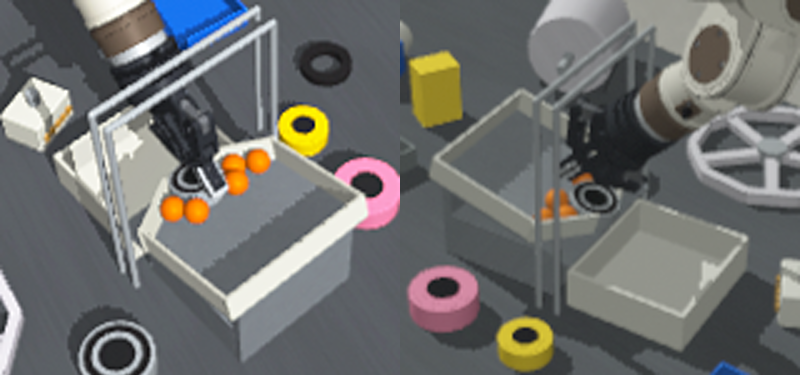

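Run:
```python
from st import *
S,D=bot.camera_info('scene'),bot.camera_info('side')
p=np.array(bot.get_obs()['eef_pos'])
f=lambda p:[(2.5*(u[0]-u0[0])+o,2.5*(u[1]-u0[1])) for u,u0,o in((proj(S,p),(205,145),0),(proj(D,p),(265,140),400))]
print('tcp',f(p)); print('back 5cm',f(p-.05*np.array([-.125,.692,-.711])))
for x in(0,.015,.03,.05,.08): print('floor',x,f(C+X*x+[0,0,.268*x+.024]))
print('neck edges',f(C+.026*Y),f(C-.026*Y))
print(two(S,(205+(215)/2.5,145+192/2.5),D,(265+165/2.5,140+167/2.5)))
p1=np.array([.6079,-.1332,.0798]); print('earlier tip(148,130)',f(p1))
```

```text
tcp [(np.float64(226.80183713657016), np.float64(208.17055146455237)), (np.float64(552.6017084802329), np.float64(178.0021240209281))]
back 5cm [(np.float64(204.89007511855107), np.float64(168.60398510836694)), (np.float64(577.368539925909), np.float64(162.62687154239154))]
floor 0 [(np.float64(187.75811334216584), np.float64(172.0642637354824)), (np.float64(601.6177715748819), np.float64(201.12189901887325))]
floor 0.015 [(np.float64(195.9548964081985), np.float64(178.1755791068735)), (np.float64(590.8489641500385), np.float64(194.3487920685878))]
floor 0.03 [(np.float64(204.2831531493283), np.float64(184.38491794491966)), (np.float64(580.1507654451997), np.float64(187.62009490235258))]
floor 0.05 [(np.float64(215.59753641408236), np.float64(192.8206376421067)), (np.float64(565.9951412337773), np.float64(178.71682892780962))]
floor 0.08 [(np.float64(233.03527040364926), np.float64(205.82177368708494)), (np.float64(544.9912349655144), np.float64(165.50629428675748))]
neck edges [(np.float64(207.110714762088), np.float64(172.4525104231556)), (np.float64(589.8165821676536), np.float64(228.50938660769737))] [(np.float64(170.8302386803875), np.float64(197.11284606827363)), (np.float64(612.3993441954223), np.float64(206.5553343830929))]
(array([ 0.5916, -0.0308,  0.1194]), np.float64(0.00103059515771081))
earlier tip(148,130) [(np.float64(160.93331069786544), np.float64(154.49062938906707)), (np.float64(637.6345645311756), np.float64(223.31595042749052))]
```

Run:
```python
from st import *
w,_=snap('wrist','w2')
a=cv2.imread('pics/s2.png')[:,:,::-1];b=cv2.imread('pics/d2.png')[:,:,::-1]
A=cv2.resize(a[195:245,260:320],(360,300),interpolation=2);B=cv2.resize(b[180:240,310:370],(300,300),interpolation=2)
W=cv2.resize(w,(448,280))
o=np.zeros((580,660,3),np.uint8);o[:300,:360]=A;o[:300,360:]=B;o[300:,:448]=W
cv2.imwrite('pics/z2.png',o[:,:,::-1])
```

```text
(no output)
```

View pics/z2.png

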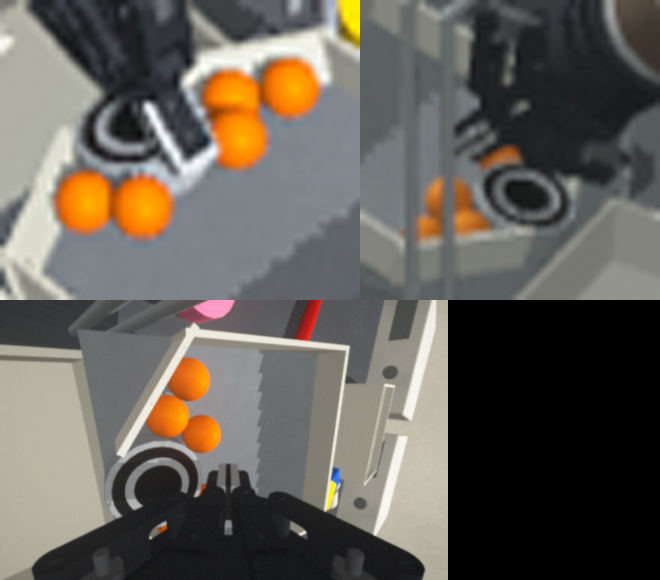

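Wrist/scene/side view: the bearing (scene ≈(283,217)) has not moved. The visible fingertip (scene (295,219), side (331,208)) triangulates about 20 mm higher than the reported TCP, so the finger passed over it. I'll back out and go in lower.

>>> {"name": "step_arm", "arguments": {
  "targets": "-1 0 0 0.03 0 0 0;-1 0.008 -0.04 0.03 0 0 0;-1 0.015 -0.08 0.03 0 0 0;-1 0.022 -0.12 0.03 0 0 0;-1 0.03 -0.16 0.03 0 0 0;-1 0.037 -0.2 0.01 0 0 0;-1 0.044 -0.234 -0.03 0 0 0;-1 0.044 -0.234 -0.06 0 0 0;-1 0.044 -0.234 -0.084 0 0 0;-1 0.044 -0.234 -0.084 0 0 0"
}}

```text
clock: 5.98
eef_pos: [0.6053, -0.1352, 0.0545]
tool_rot: [-0.085, 0.92, 0.38, -0.035]
ft_force: [-0.1, 0.1, -0.1]
grip_width: 0.0001
grasp_force: 0.0
```

Run:
```python
from st import *
o=st();p=np.array(o['eef_pos']);W=bot.camera_info('wrist');print('tcp in wrist',proj(W,p),'seen tip ~(326,237)')
a,S=snap('scene','s3');b,D=snap('side','d3')
z=np.array(R.from_quat(o['tool_rot']).as_matrix()[:,2])
us,ud=proj(S,p),proj(D,p);vs,vd=proj(S,p-.02*z),proj(D,p-.02*z);print(us,vs,ud,vd)
def cr(im,u,pts):
    x,y=int(u[0]),int(u[1]);c=cv2.resize(np.ascontiguousarray(im[y-40:y+40,x-45:x+45]),(390,347),interpolation=2)
    for q,col in zip(pts,((255,0,0),(0,255,0))): cv2.circle(c,(int((q[0]-x+45.5)*4.333),int((q[1]-y+40.5)*4.333)),3,col,1)
    return c
cv2.imwrite('pics/z3.png',np.hstack([cr(a,us,(us,vs)),cr(b,ud,(ud,vd))])[:,:,::-1])
```

```text
t 5.9833 p [ 0.6053 -0.1352  0.0545] chute -0.049883714000898194 0.0010190189060390337 -0.015499937727017896 q [-0.5076  1.032   0.6883  1.7924  0.5751 -0.8625] w 0.00010777790825271468 F [-0.1405  0.105  -0.108 ]
[[-0.9832 -0.1294 -0.1284]
 [-0.1823  0.6966  0.6939]
 [-0.0003  0.7056 -0.7086]]
tcp in wrist (np.float64(326.61105125262003), np.float64(233.2909240401999)) seen tip ~(326,237)
(np.float64(270.5726971969023), np.float64(211.24390709538682)) (np.float64(267.2166309272142), np.float64(205.33757822679067)) (np.float64(359.7062253622378), np.float64(236.83862118443744)) (np.float64(364.0652728763218), np.float64(234.6339075186732))
```

View pics/z3.png

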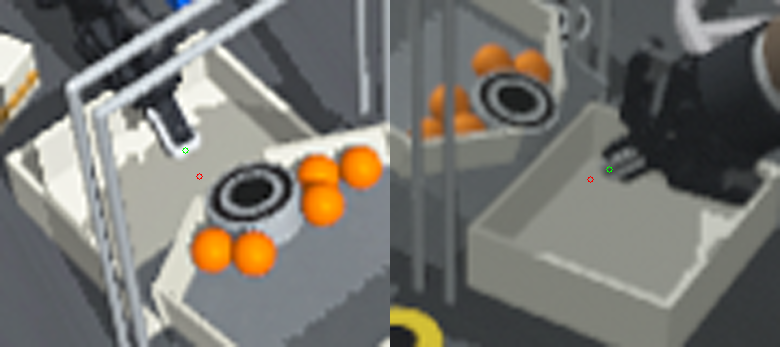

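The real tip matches TCP − 20 mm along the tool (green mark), and the bearing still sits at the neck. Now I'll push with that offset.

>>> {"name": "step_arm", "arguments": {
  "targets": "-1 -0.006 0.029 0.005 0 0 0;-1 -0.011 0.059 0.009 0 0 0;-1 -0.014 0.073 0.013 0 0 0;-1 -0.016 0.086 0.016 0 0 0;-1 -0.019 0.1 0.02 0 0 0;-1 -0.022 0.114 0.023 0 0 0;-1 -0.024 0.128 0.027 0 0 0;-1 -0.027 0.141 0.031 0 0 0;-1 -0.03 0.155 0.034 0 0 0;-1 -0.032 0.169 0.038 0 0 0"
}}

```text
clock: 6.92
eef_pos: [0.5907, -0.0507, 0.0771]
tool_rot: [-0.086, 0.921, 0.379, -0.033]
ft_force: [0.4, -4.5, 1.2]
grip_width: 0.0002
grasp_force: 2.1
```

```bash
cat >> h.py <<'E'
def balls(im,inf):
    h=cv2.cvtColor(im,cv2.COLOR_RGB2HSV); m=cv2.inRange(h,(7,190,150),(16,255,255)); m[:150]=0; m[300:]=0;m[:,:200]=0;m[:,380:]=0
    for c in cv2.findContours(m,0,2)[0]:
        if cv2.contourArea(c)>8:
            (u,v),r=cv2.minEnclosingCircle(c); print('orange',round(u),round(v),'r',round(r,1),'A',cv2.contourArea(c),plane(inf,u,v,.095).round(3))
E
python3 - <<'E'
from st import *
st(); a,i=snap('scene','s4'); balls(a,i)
E
```

```text
t 6.9167 p [ 0.5907 -0.0507  0.0771] chute 0.03583832353340751 -0.000418201606894235 0.007101590177234246 q [-0.4105  0.8784  0.4383  1.6332  0.6244 -0.7612] w 0.0001547208293318248 F [ 0.3671 -4.5252  1.2499]
[[-0.9832 -0.133  -0.1249]
 [-0.1824  0.6985  0.692 ]
 [-0.0048  0.7032 -0.711 ]]
orange 275 226 r 8.5 A 112.0 [ 0.629 -0.054  0.095]
orange 306 212 r 7.6 A 99.0 [ 0.532 -0.052  0.095]
```

>>> {"name": "step_arm", "arguments": {
  "targets": "-1 -0.003 0.013 0.002 0 0 0;-1 -0.005 0.026 0.004 0 0 0;-1 -0.007 0.039 0.007 0 0 0;-1 -0.01 0.053 0.01 0 0 0;-1 -0.013 0.066 0.012 0 0 0;-1 -0.015 0.08 0.014 0 0 0;-1 -0.017 0.093 0.016 0 0 0;-1 -0.02 0.106 0.019 0 0 0"
}}

```text
clock: 7.63
eef_pos: [0.5833, -0.0002, 0.089]
tool_rot: [-0.086, 0.922, 0.377, -0.029]
ft_force: [3.6, -13.8, 11.8]
grip_width: -0.0002
grasp_force: 9.1
```

Run:
```python
from st import *
st(); a,i=snap('scene','s5'); balls(a,i)
```

```text
t 7.6333 p [ 0.5833 -0.0002  0.089 ] chute 0.08681679572565065 -0.002577801320276044 0.0189860472976911 q [-0.3456  0.7998  0.3208  1.5425  0.6558 -0.6867] w -0.00021455736872071676 F [  3.5847 -13.8233  11.8129]
[[-0.9836 -0.136  -0.1182]
 [-0.1799  0.7004  0.6907]
 [-0.0111  0.7007 -0.7134]]
orange 265 217 r 3.6 A 27.0 [ 0.638 -0.095  0.095]
orange 277 218 r 4.6 A 51.5 [ 0.611 -0.075  0.095]
orange 266 200 r 3.2 A 21.5 [ 0.611 -0.148  0.095]
```

Force rose, so a ball is probably pinched beside the finger. I'll ease off and withdraw.

>>> {"name": "step_arm", "arguments": {
  "targets": "-1 0.003 -0.015 0.004 0 0 0;-1 0.007 -0.035 0.004 0 0 0;-1 0.013 -0.07 0.004 0 0 0;-1 0.02 -0.105 0 0 0 0;-1 0.027 -0.14 -0.005 0 0 0;-1 0.033 -0.175 -0.005 0 0 0;-1 0.04 -0.21 -0.005 0 0 0;-1 0.047 -0.25 0 0 0 0;-1 0.047 -0.25 0.02 0 0 0;-1 0.047 -0.25 0.02 0 0 0"
}}

```text
clock: 8.52
eef_pos: [0.6045, -0.1239, 0.0964]
tool_rot: [-0.085, 0.921, 0.379, -0.033]
ft_force: [-0.0, -0.0, 1.1]
grip_width: -0.0002
grasp_force: 0.0
```

Run:
```python
from st import *
st()
a,i=snap('scene','s6');balls(a,i);b,_=snap('side','d6')
A=cv2.resize(a[145:310,205:365],(400,412),interpolation=2);B=cv2.resize(b[140:290,265:425],(400,375),interpolation=2)
cv2.imwrite('pics/crop6.png',np.hstack([A[:375],B])[:,:,::-1])
```

```text
t 8.5167 p [ 0.6045 -0.1239  0.0964] chute -0.03864519507607827 -0.0002697871861632106 0.02643502712166307 q [-0.4953  0.977   0.6869  1.8345  0.5834 -0.8491] w -0.00020822441866830073 F [-0.0053 -0.0141  1.0551]
[[-0.9835 -0.1313 -0.1243]
 [-0.1808  0.6977  0.6932]
 [-0.0043  0.7043 -0.7099]]
orange 266 214 r 9.5 A 106.0 [ 0.631 -0.104  0.095]
```

View pics/crop6.png

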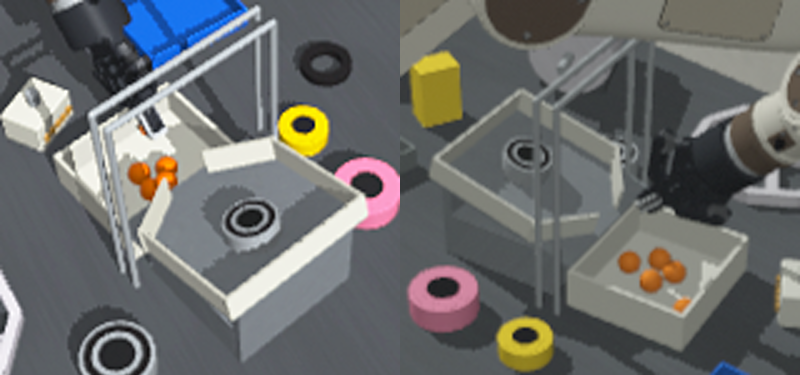

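All five balls are in the white tray: side crop (629,262), (660,258), (651,281), (674,271), (683,304). The bearing lies at scene crop (250,218). I'll back out, untilt and go over it.

>>> {"name": "step_arm", "arguments": {
  "targets": "-1 0.015 -0.08 0.02 0 0 0;-1 0.026 -0.14 0.06 -0.15 -0.03 0;-1 0.026 -0.14 0.14 -0.3 -0.06 0;-1 0.026 -0.14 0.22 -0.45 -0.09 0;-1 0.026 -0.14 0.3 -0.6 -0.12 0;-1 0.026 -0.14 0.38 -0.75 -0.15 0;-1 0.026 -0.14 0.46 -0.9 -0.17 0;-1 0.026 -0.14 0.54 -0.982 -0.187 0;-1 0.026 -0.14 0.58 -0.982 -0.187 0;-1 0.026 -0.14 0.58 -0.982 -0.187 0"
}}

```text
clock: 9.45
eef_pos: [0.6181, -0.1898, 0.3948]
tool_rot: [-0.097, 0.995, -0.005, 0.01]
ft_force: [0.8, -0.6, 0.3]
grip_width: -0.0001
grasp_force: 0.0
```

Run:
```python
from st import *
st()
S,D=bot.camera_info('scene'),bot.camera_info('side')
for z,(a,b) in enumerate([((205+250/2.5,145+217/2.5),(265+128/2.5,140+153/2.5))]):
    p,e=two(S,a,D,b); print('top',p,e,'chute',(p-C)@X,(p-C)@Y)
    for h in(.11,.115,.12): print(plane(S,*a,h),plane(D,*b,h))
```

```text
t 9.45 p [ 0.6181 -0.1898  0.3948] chute -0.10586558876426636 -0.0013291235909419594 0.32475374132056684 q [-0.2973  0.628   1.085   2.0065 -0.0011 -0.4907] w -8.334525057948809e-05 F [ 0.8113 -0.6335  0.3389]
[[-0.9812 -0.1921  0.02  ]
 [-0.1923  0.9813 -0.0073]
 [-0.0182 -0.011  -0.9998]]
top [0.5771 0.0182 0.1238] 0.0027663931499955093 chute 0.1060532056286429 5.4288111297346914e-05
[0.5718 0.0109 0.11  ] [0.5929 0.0323 0.11  ]
[0.5733 0.0139 0.115 ] [0.5876 0.027  0.115 ]
[0.5749 0.0169 0.12  ] [0.5824 0.0216 0.12  ]
```

>>> {"name": "step_arm", "arguments": {
  "targets": "1 -0.083 0.421 0 0 0 -1;1 -0.083 0.421 0 0 0 -1;1 -0.083 0.421 0 0 0 -1;1 -0.083 0.421 0 0 0 -1;1 -0.083 0.421 0 0 0 -1;1 -0.083 0.421 0 0 0 -1;1 -0.083 0.421 0 0 0 -1;1 -0.083 0.421 0 0 0 -1"
}}

```text
clock: 10.12
eef_pos: [0.5747, 0.0199, 0.3854]
tool_rot: [0.292, 0.956, -0.004, 0.001]
ft_force: [0.3, 0.2, -0.0]
grip_width: 0.0852
grasp_force: 0.0
```

>>> {"name": "step_arm", "arguments": {
  "targets": "1 0 0 0 0 0 -1;1 0 0 0 0 0 -1;1 0 0 0 0 0 -1;1 0 0 0 0 0 -1;1 0 0 0 0 0 -1;1 0 0 0 0 0 -1;1 0 0 0 0 0 -1;1 0 0 0 0 0 -1"
}}

```text
clock: 10.78
eef_pos: [0.5755, 0.0171, 0.3853]
tool_rot: [0.637, 0.771, -0.005, -0.0]
ft_force: [0.8, 0.1, -1.1]
grip_width: 0.0854
grasp_force: 0.0
```

Run:
```python
from st import *
st(); a,i=snap('wrist','w7')
print('pred center',proj(i,(.5766,.021,.112)),proj(i,(.5771,.0182,.1238)))
g=cv2.cvtColor(a,cv2.COLOR_RGB2GRAY)
u,v=map(int,proj(i,(.5771,.0182,.1238)))
c=cv2.HoughCircles(cv2.medianBlur(g,3),cv2.HOUGH_GRADIENT,1,20,param1=120,param2=22,minRadius=15,maxRadius=80)
print(None if c is None else c[0][:8])
```

```text
t 10.7833 p [0.5755 0.0171 0.3853] chute 0.10530643084029656 0.001811137839052038 0.3152981527971684 q [ 0.0337  0.4316  0.727   1.8725 -0.007   1.4155] w 0.08541813694787007 F [ 0.7911  0.0837 -1.1252]
[[-0.188   0.9822 -0.0061]
 [ 0.9822  0.1879 -0.0072]
 [-0.0059 -0.0073 -1.    ]]
pred center (np.float64(327.5951312027923), np.float64(159.7907479608042)) (np.float64(327.54480257552035), np.float64(162.97434904069206))
[[502.5 243.5  53.5]
 [325.5 257.5  77.2]
 [450.5 193.5  64. ]
 [308.5 232.5  63.9]
 [340.5 235.5  60.6]
 [286.5 230.5  72.7]
 [429.5 159.5  24.1]
 [366.5 223.5  66.1]]
```

View pics/w7.png

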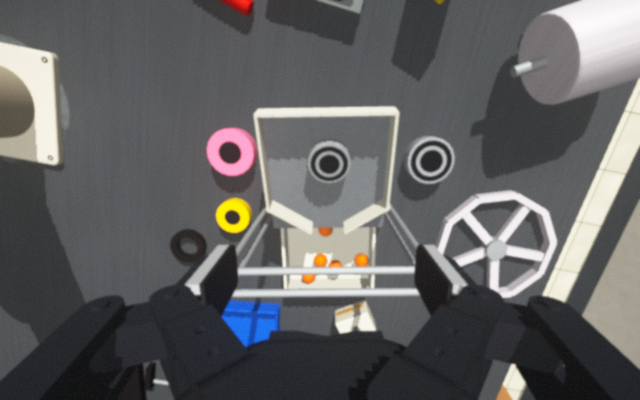

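Wrist view: the bearing is at (329,161), 2 px from my prediction. The balls are at (325,229), (320,260), (308,277), (335,266), (361,260). Descending with the pads across the chute.

>>> {"name": "step_arm", "arguments": {
  "targets": "1 0.003 0.01 -0.08 0 0 0;1 0.003 0.01 -0.16 0 0 0;1 0.003 0.01 -0.24 0 0 0;1 0.003 0.01 -0.32 0 0 0;1 0.003 0.01 -0.4 0 0 0;1 0.003 0.01 -0.46 0 0 0;1 0.003 0.01 -0.51 0 0 0;1 0.003 0.01 -0.54 0 0 0;1 0.003 0.01 -0.56 0 0 0;1 0.003 0.01 -0.56 0 0 0"
}}

```text
clock: 11.67
eef_pos: [0.5752, 0.0223, 0.1036]
tool_rot: [0.637, 0.771, -0.006, -0.001]
ft_force: [-0.2, -1.0, -0.7]
grip_width: 0.0857
grasp_force: 0.0
```

Run:
```python
from st import *
st(); print(bot.grip_point_offset)
i=cv2.imread('pics/w7.png');
import numpy as np
a,W=snap('wrist','w8'); balls(a,W)
D=bot.camera_info('side');b,_=snap('side','d8')
h=cv2.cvtColor(b,cv2.COLOR_RGB2HSV); m=cv2.inRange(h,(5,150,100),(18,255,255)); m[:180]=0;m[290:]=0;m[:,:320]=0;m[:,420:]=0
for c in cv2.findContours(m,0,2)[0]:
    (u,v),r=cv2.minEnclosingCircle(c);p=plane(D,u,v,.019);print(round(u),round(v),r,p,(p-C)@X,(p-C)@Y)
```

```text
t 11.6667 p [0.5752 0.0223 0.1036] chute 0.11041370286180735 0.0011699485029017572 0.03358067542981834 q [ 0.0427  0.4616  0.0376  1.1565 -0.0071  1.4238] w 0.08571744978864222 F [-0.2238 -0.982  -0.7326]
[[-0.1886  0.982  -0.0094]
 [ 0.982   0.1885 -0.0075]
 [-0.0056 -0.0106 -0.9999]]
0.0187
378 262 2.9155757427215576 [ 0.5886 -0.2182  0.019 ] -0.12828179624929853 0.03294721024773191
376 252 8.732224464416504 [ 0.617  -0.1897  0.019 ] -0.10561573937239907 -0.00023892230061927408
354 246 4.031229019165039 [ 0.597  -0.1215  0.019 ] -0.03488420342227406 0.006687606080582237
384 240 4.0478596687316895 [ 0.6793 -0.1717  0.019 ] -0.09949665733931701 -0.0647923578387435
```

>>> {"name": "step_arm", "arguments": {
  "targets": "1 0.003 0 -0.01 0 0 0;1 0.003 0 -0.02 0 0 0;1 0.003 0 -0.03 0 0 0;1 0.003 0 -0.035 0 0 0"
}}

```text
clock: 12.1
eef_pos: [0.5788, 0.0225, 0.0887]
tool_rot: [0.637, 0.771, -0.004, 0.001]
ft_force: [-0.7, -0.2, 0.5]
grip_width: 0.0852
grasp_force: 0.0
```

>>> {"name": "step_arm", "arguments": {
  "targets": "-0.1 0 0 0 0 0 0;-1 0 0 0 0 0 0;-1 0 0 0 0 0 0;-1 0 0 0 0 0 0;-1 0 0 0 0 0 0;-1 0 0 0 0 0 0"
}}

```text
clock: 12.6
eef_pos: [0.5793, 0.0225, 0.0896]
tool_rot: [0.637, 0.771, -0.004, 0.001]
ft_force: [-1.4, -0.5, 4.9]
grip_width: 0.0596
grasp_force: 65.4
```

Run:
```python
from st import *
st(); print(bot.get_obs()['grasp_force']); a,i=snap('wrist','w9')
b,D=snap('side','d9'); s,S=snap('scene','s9')
W=cv2.resize(a,(480,300)); u,v=map(int,proj(D,(.577,.022,.11)));B=cv2.resize(np.ascontiguousarray(b[v-35:v+25,u-32:u+32]),(320,300),interpolation=2)
cv2.imwrite('pics/z9.png',np.hstack([W,B])[:,:,::-1])
```

```text
t 12.6 p [0.5793 0.0225 0.0896] chute 0.10982590518227285 -0.002851963250268672 0.019638755888975568 q [ 0.0428  0.4754  0.0211  1.1195 -0.0073  1.4251] w 0.059611959783087226 F [-1.4158 -0.4909  4.9143]
[[-0.1874  0.9823 -0.0027]
 [ 0.9823  0.1874 -0.0074]
 [-0.0068 -0.0041 -1.    ]]
65.38087964057922
```

>>> {"name": "step_arm", "arguments": {
  "targets": "-1 0 0 0.015 0 0 0;-1 0 0 0.04 0 0 0;-1 0 0 0.08 0 0 0;-1 0 0 0.13 0 0 0;-1 0 0 0.19 0 0 0;-1 0 0 0.26 0 0 0;-1 0 0 0.34 0 0 0;-1 0 0 0.42 0 0 0;-1 0 0 0.5 0 0 0;-1 0 0 0.56 0 0 0"
}}

```text
clock: 13.58
eef_pos: [0.5786, 0.0226, 0.372]
tool_rot: [0.637, 0.771, -0.003, 0.002]
ft_force: [0.7, -0.3, -3.4]
grip_width: 0.0594
grasp_force: 65.4
```

Run:
```python
from st import *
st(); print(bot.get_obs()['grasp_force']); a,i=snap('wrist','w10')
b,D=snap('side','d10'); p=np.array(bot.get_obs()['eef_pos'])
W=cv2.resize(a,(480,300)); u,v=map(int,proj(D,p));B=cv2.resize(np.ascontiguousarray(b[v-35:v+25,u-32:u+32]),(320,300),interpolation=2)
cv2.imwrite('pics/z10.png',np.hstack([W,B])[:,:,::-1])
# dish: blue mask in wrist/side/scene
h=cv2.cvtColor(a,cv2.COLOR_RGB2HSV);m=cv2.inRange(h,(100,130,60),(125,255,255))
for c in cv2.findContours(m,0,2)[0]:
    if cv2.contourArea(c)>200: print('blue wrist',cv2.boundingRect(c))
```

```text
t 13.5833 p [0.5786 0.0226 0.372 ] chute 0.11009456077641687 -0.0022467794888570603 0.30203539203044544 q [ 0.0429  0.4248  0.6812  1.8292 -0.0069  1.4251] w 0.05944991463418456 F [ 0.7153 -0.2927 -3.3578]
[[-0.1875  0.9823 -0.0017]
 [ 0.9822  0.1875 -0.007 ]
 [-0.0065 -0.003  -1.    ]]
65.41354894638062
blue wrist (200, 341, 12, 35)
blue wrist (253, 310, 24, 32)
```

View pics/z10.png

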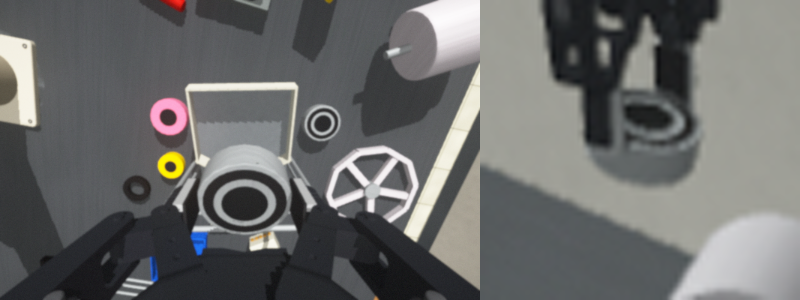

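The bearing is held between the pads and still tilted like the slope. I'll measure that tilt and the dish centre.

Run:
```python
from st import *
D=bot.camera_info('side');S=bot.camera_info('scene')
b=plane(D,394,284,.03);f=plane(D,415,355,0.)
print('dish',b,f,(b+f)/2,np.linalg.norm((b-f)[:2]))
for z in(0,.03): print(z,plane(D,363,326,z),plane(D,444,309,z))
o=bot.get_obs();p=np.array(o['eef_pos']);i=bot.camera_info('wrist');a=cv2.cvtColor(cv2.imread('pics/w10.png'),cv2.COLOR_BGR2GRAY)
roi=np.zeros_like(a);cv2.ellipse(roi,(329,262),(62,55),0,0,360,255,-1)
t,m=cv2.threshold(a,75,255,cv2.THRESH_BINARY_INV);m&=roi
for c in cv2.findContours(m,cv2.RETR_CCOMP,cv2.CHAIN_APPROX_NONE)[0]:
    if len(c)>60: e=cv2.fitEllipse(c);print('ell',e,e[1][0]/e[1][1])
G=p+np.array([0,0,.024])
for deg in(-5,0,5,10,15,20,25):
    th=np.radians(deg);n=-np.sin(th)*X+np.cos(th)*np.array([0,0,1]);v=np.cross(n,Y)
    c=G+.012*n
    for r in(.023,):
        q=np.array([proj(i,c+r*(np.cos(k)*Y+np.sin(k)*v)) for k in np.linspace(0,6.28,60)],np.float32)
        e=cv2.fitEllipse(q);print(deg,e,e[1][0]/e[1][1])
```

```text
dish [ 0.5372 -0.3154  0.03  ] [ 0.4058 -0.4797  0.    ] [ 0.4715 -0.3975  0.015 ] 0.2103938340587394
0 [ 0.389  -0.3339  0.    ] [ 0.5792 -0.4484  0.    ]
0.03 [ 0.3676 -0.3504  0.03  ] [ 0.5518 -0.4613  0.03  ]
ell ((325.75811767578125, 271.2654113769531), (43.46335220336914, 59.730037689208984), 89.97071838378906) 0.7276632308440911
ell ((384.0892028808594, 259.05364990234375), (12.549619674682617, 40.23453140258789), 176.1766357421875) 0.31191166486098115
ell ((325.88720703125, 267.6202087402344), (80.48086547851562, 109.94103240966797), 90.36860656738281) 0.7320366537820352
ell ((325.83905029296875, 269.7567138671875), (64.55316162109375, 85.98213958740234), 90.08419799804688) 0.7507740785570279
-5 ((323.1751708984375, 260.0373229980469), (92.102783203125, 97.73702239990234), 89.85111236572266) 0.942353070940465
0 ((323.1751403808594, 261.5384521484375), (88.12920379638672, 97.61924743652344), 89.9911117553711) 0.9027851177985409
5 ((323.1755065917969, 263.0338134765625), (83.36589813232422, 97.45741271972656), 90.04226684570312) 0.8554084887526462
10 ((323.17620849609375, 264.5215148925781), (77.86641693115234, 97.25137329101562), 90.0606689453125) 0.8006716439689174
15 ((323.1773376464844, 265.99676513671875), (71.6929931640625, 97.00114440917969), 90.0644760131836) 0.7390943024511146
20 ((323.17889404296875, 267.45159912109375), (64.915771484375, 96.70693969726562), 90.06099700927734) 0.6712628037614398
25 ((323.1809387207031, 268.87493896484375), (57.61186218261719, 96.3692398071289), 90.05349731445312) 0.5978241843343394
```

Bearing tilt is about 15°, as on the slope. The dish centre is about (0.4715, -0.3975); its diagonal measures 0.210 against 0.212 given. Carry over at height and tilt 15° back so the bearing is level.

>>> {"name": "step_arm", "arguments": {
  "targets": "-1 -0.015 -0.06 0 0 0 0;-1 -0.035 -0.14 0 0 0 0;-1 -0.055 -0.22 0 0 0 0;-1 -0.075 -0.3 0 -0.05 -0.01 0;-1 -0.095 -0.38 0 -0.1 -0.02 0;-1 -0.115 -0.46 0 -0.16 -0.03 0;-1 -0.135 -0.54 0 -0.22 -0.04 0;-1 -0.155 -0.62 0 -0.28 -0.05 0;-1 -0.175 -0.7 0 -0.327 -0.062 0;-1 -0.195 -0.78 0 -0.327 -0.062 0"
}}

```text
clock: 14.52
eef_pos: [0.4799, -0.3671, 0.3663]
tool_rot: [0.631, 0.764, -0.087, 0.099]
ft_force: [1.4, -0.3, -3.8]
grip_width: 0.0596
grasp_force: 65.6
```

>>> {"name": "step_arm", "arguments": {
  "targets": "-1 -0.01 -0.035 0 0 0 0;-1 -0.017 -0.071 0 0 0 0;-1 -0.017 -0.071 -0.05 0 0 0;-1 -0.017 -0.071 -0.11 0 0 0;-1 -0.017 -0.071 -0.17 0 0 0;-1 -0.017 -0.071 -0.23 0 0 0;-1 -0.017 -0.071 -0.29 0 0 0;-1 -0.017 -0.071 -0.35 0 0 0;-1 -0.017 -0.071 -0.4 0 0 0;-1 -0.017 -0.071 -0.4 0 0 0"
}}

```text
clock: 15.35
eef_pos: [0.4673, -0.3986, 0.1589]
tool_rot: [0.632, 0.765, -0.087, 0.092]
ft_force: [-1.7, 0.2, -4.2]
grip_width: 0.0595
grasp_force: 65.8
```

Run:
```python
from st import *
o=st();z=R.from_quat(o['tool_rot']).as_matrix()[:,2];p=np.array(o['eef_pos']);print(o['grasp_force'],'bearing c',p-.022*z,'tilt',np.degrees(np.arcsin(-z@X)),z@Y)
```

```text
t 15.35 p [ 0.4673 -0.3986  0.1589] chute -0.2827321467516744 0.18586445826022274 0.08892633103550768 q [-0.6071  0.3536 -0.0091  1.0366 -0.189   0.7577] w 0.05952748118056197 F [-1.6777  0.2125 -4.2074]
[[-0.1847  0.9823  0.0305]
 [ 0.9502  0.1864 -0.2499]
 [-0.2512 -0.0172 -0.9678]]
65.7814371585846 bearing c [ 0.4666 -0.3931  0.1802] tilt 14.544450076940702 0.016804164236467155
```

>>> {"name": "step_arm", "arguments": {
  "targets": "-1 0.01 -0.009 -0.05 0 0 0;-1 0.01 -0.009 -0.11 0 0 0;-1 0.01 -0.009 -0.17 0 0 0;-1 0.01 -0.009 -0.22 0 0 0;-1 0.01 -0.009 -0.26 0 0 0;-1 0.01 -0.009 -0.285 0 0 0;-1 0.01 -0.009 -0.295 0 0 0;-1 0.01 -0.009 -0.3 0 0 0;-1 0.01 -0.009 -0.3 0 0 0"
}}

```text
clock: 16.1
eef_pos: [0.4781, -0.4076, 0.0192]
tool_rot: [0.632, 0.763, -0.087, 0.101]
ft_force: [1.0, 0.6, -1.8]
grip_width: 0.0591
grasp_force: 66.1
```

>>> {"name": "step_arm", "arguments": {
  "targets": "-1 0 0 -0.004 0 0 0;-1 0 0 -0.008 0 0 0;-1 0 0 -0.012 0 0 0;-1 0 0 -0.012 0 0 0"
}}

```text
clock: 16.43
eef_pos: [0.478, -0.4075, 0.0132]
tool_rot: [0.632, 0.763, -0.087, 0.101]
ft_force: [-0.8, 0.6, -3.2]
grip_width: 0.0591
grasp_force: 66.1
```

Run:
```python
from st import *
o=st();z=R.from_quat(o['tool_rot']).as_matrix()[:,2];p=np.array(o['eef_pos']);print(o['grasp_force'],'bearing c',p-.022*z,'tilt',np.degrees(np.arcsin(-z@X)),z@Y)
```

```text
t 16.4333 p [ 0.478  -0.4075  0.0132] chute -0.2934739397434267 0.17700315549304557 -0.05675397654213204 q [-0.6086  0.511  -0.1891  0.6802 -0.1898  0.7562] w 0.05909133902915851 F [-0.7658  0.5638 -3.2265]
[[-0.1807  0.9825  0.0447]
 [ 0.9472  0.1861 -0.2611]
 [-0.2649 -0.0049 -0.9643]]
66.11098408699036 bearing c [ 0.477  -0.4018  0.0345] tilt 15.354123316194448 0.00494429947805209
```

>>> {"name": "step_arm", "arguments": {
  "targets": "-1 0 0 -0.005 0 0 0;-1 0 0 -0.01 0 0 0;-1 0 0 -0.015 0 0 0;-1 0 0 -0.02 0 0 0;-1 0 0 -0.024 0 0 0;-1 0 0 -0.026 0 0 0;-1 0 0 -0.026 0 0 0"
}}

```text
clock: 17.02
eef_pos: [0.4776, -0.4073, -0.0006]
tool_rot: [0.632, 0.763, -0.087, 0.101]
ft_force: [1.2, 0.3, -3.4]
grip_width: 0.0591
grasp_force: 66.1
```

>>> {"name": "step_arm", "arguments": {
  "targets": "-1 0 0 -0.002 0 0 0;-1 0 0 -0.004 0 0 0;-1 0 0 -0.004 0 0 0"
}}

```text
clock: 17.27
eef_pos: [0.4778, -0.4075, -0.0022]
tool_rot: [0.632, 0.763, -0.087, 0.101]
ft_force: [-0.3, 0.3, -2.4]
grip_width: 0.059
grasp_force: 66.1
```

>>> {"name": "step_arm", "arguments": {
  "targets": "-1 0 0 -0.002 0 0 0;-1 0 0 -0.004 0 0 0;-1 0 0 -0.004 0 0 0"
}}

```text
clock: 17.52
eef_pos: [0.4778, -0.4074, -0.0042]
tool_rot: [0.632, 0.763, -0.087, 0.101]
ft_force: [-0.1, -0.1, -3.1]
grip_width: 0.059
grasp_force: 66.1
```

>>> {"name": "step_arm", "arguments": {
  "targets": "-1 0 0 -0.002 0 0 0;-1 0 0 -0.004 0 0 0;-1 0 0 -0.004 0 0 0"
}}

```text
clock: 17.77
eef_pos: [0.478, -0.4076, -0.0058]
tool_rot: [0.632, 0.763, -0.087, 0.101]
ft_force: [-0.4, 0.0, -0.8]
grip_width: 0.059
grasp_force: 66.2
```

>>> {"name": "step_arm", "arguments": {
  "targets": "-1 0 0 -0.002 0 0 0;-1 0 0 -0.002 0 0 0;-1 0 0 -0.002 0 0 0"
}}

```text
clock: 18.02
eef_pos: [0.478, -0.4077, -0.0058]
tool_rot: [0.632, 0.763, -0.087, 0.102]
ft_force: [-3.6, 2.3, 4.0]
grip_width: 0.0596
grasp_force: 66.9
```

>>> {"name": "step_arm", "arguments": {
  "targets": "-1 0 0 -0.002 0 0 0;-1 0 0 -0.002 0 0 0;-1 0 0 -0.002 0 0 0"
}}

```text
clock: 18.27
eef_pos: [0.4781, -0.4078, -0.0058]
tool_rot: [0.632, 0.763, -0.087, 0.102]
ft_force: [-4.9, 4.1, 11.5]
grip_width: 0.0594
grasp_force: 67.6
```

Contact is firm and the bearing is on the dish floor. Opening gradually, then withdrawing along the tool axis.

>>> {"name": "step_arm", "arguments": {
  "targets": "0.5 0 0 0.002 0 0 0;0.5 0 0 0.002 0 0 0;0.7 0 0 0.002 0 0 0;1 0 0 0.002 0 0 0;1 0 0 0.002 0 0 0;1 0 0 0.002 0 0 0"
}}

```text
clock: 18.77
eef_pos: [0.4779, -0.4075, -0.0072]
tool_rot: [0.632, 0.763, -0.087, 0.101]
ft_force: [0.1, 0.6, 0.8]
grip_width: 0.0853
grasp_force: 0.0
```

>>> {"name": "step_arm", "arguments": {
  "targets": "1 -0.001 0.005 0.02 0 0 0;1 -0.003 0.016 0.06 0 0 0;1 -0.006 0.032 0.12 0 0 0;1 -0.01 0.05 0.19 0 0 0;1 -0.015 0.07 0.26 0 0 0;1 -0.015 0.07 0.34 0 0 0;1 -0.015 0.07 0.42 0 0 0;1 -0.015 0.07 0.5 0 0 0;1 -0.015 0.07 0.58 0 0 0;1 -0.015 0.07 0.6 0 0 0"
}}

```text
clock: 19.6
eef_pos: [0.4726, -0.3739, 0.3026]
tool_rot: [0.632, 0.762, -0.087, 0.108]
ft_force: [0.5, -0.0, 1.5]
grip_width: 0.0854
grasp_force: 0.0
```

Run:
```python
from st import *
o=st();a,W=snap('wrist','w11');b,D=snap('side','d11');s,S=snap('scene','s11')
print('dish c in wrist',proj(W,(.4715,-.3975,.004)))
# ellipse of bearing top in wrist
g=cv2.cvtColor(a,cv2.COLOR_RGB2GRAY);u,v=map(int,proj(W,(.477,-.402,.028)));print(u,v)
r=45;sub=g[max(v-r,0):v+r,u-r:u+r];t,m=cv2.threshold(sub,50,255,cv2.THRESH_BINARY_INV)
for c in cv2.findContours(m,cv2.RETR_LIST,cv2.CHAIN_APPROX_NONE)[0]:
    if len(c)>30: e=cv2.fitEllipse(c);print('ell',e,e[1][0]/e[1][1])
for n in((0,0,1),-.0872*X+np.array([0,0,.996]),.0872*X+np.array([0,0,.996])):
    n=np.array(n);v1=np.cross(n,Y);c0=np.array([.477,-.402,.028]);q=np.array([proj(W,c0+.026*(np.cos(k)*Y+np.sin(k)*v1)) for k in np.linspace(0,6.28,60)],np.float32);e=cv2.fitEllipse(q);print(e,e[1][0]/e[1][1])
# bystanders: change between first and now
for n,im in(('side',b),('scene',s)):
    d=cv2.absdiff(cv2.imread(f'pics/{n}0.png'),im[:,:,::-1]).max(2);_,m=cv2.threshold(d,60,255,0)
    print(n,[cv2.boundingRect(c) for c in cv2.findContours(cv2.morphologyEx(m,cv2.MORPH_OPEN,np.ones((3,3))),0,2)[0]])
```

```text
t 19.6 p [ 0.4726 -0.3739  0.3026] chute -0.25947029639071756 0.1760243274042751 0.2326195122073323 q [-0.563   0.2594  0.2284  1.3446 -0.199   0.8017] w 0.08539352288441178 F [ 0.516  -0.0394  1.4806]
[[-0.1778  0.9825  0.0553]
 [ 0.9451  0.1861 -0.2686]
 [-0.2742  0.0045 -0.9617]]
dish c in wrist (np.float64(320.39681986388257), np.float64(121.2026907888649))
323 129
((323.4232177734375, 129.43153381347656), (35.54335403442383, 36.47553253173828), 93.24349975585938) 0.9744437316575614
((323.4227600097656, 129.37379455566406), (34.38460922241211, 36.47962188720703), 91.53550720214844) 0.9425703295041657
((323.4236755371094, 129.5029754638672), (36.391780853271484, 36.498172760009766), 122.4990005493164) 0.9970850073115207
side [(395, 306, 25, 24), (110, 277, 44, 32), (375, 260, 4, 4), (368, 247, 18, 13), (351, 242, 8, 8), (381, 237, 8, 8), (157, 237, 5, 6), (322, 224, 4, 3), (329, 218, 6, 8), (339, 216, 8, 6), (343, 208, 8, 6), (334, 207, 8, 6), (34, 195, 17, 16), (408, 192, 9, 7), (52, 187, 17, 13), (379, 186, 18, 31), (161, 184, 8, 6), (406, 181, 9, 8), (392, 181, 12, 11), (18, 15
[... 214 characters left out ...]
21, 89, 82), (362, 13, 36, 38)]
scene [(553, 222, 43, 69), (269, 221, 22, 13), (584, 219, 8, 15), (273, 216, 4, 4), (239, 214, 8, 10), (278, 204, 35, 19), (251, 203, 8, 10), (590, 195, 11, 11), (602, 192, 10, 13), (260, 191, 14, 22), (605, 189, 35, 45), (637, 169, 3, 6), (598, 163, 37, 28), (470, 152, 19, 13), (464, 148, 7, 5), (473, 141, 20, 10), (260, 139, 20, 18), (489, 135, 24, 33), (628, 127, 12, 31), (528, 125, 7, 5), (458, 125, 4, 7), (473, 124, 5, 8), (498, 120, 7, 10), (482, 114, 3, 3), (455, 102, 9, 19), (467, 91, 6, 15), (211, 77, 9, 14), (291, 58, 3, 3), (211, 46, 6, 7), (207, 41, 3, 3), (183, 27, 19, 55), (234, 17, 79, 60), (261, 1, 35, 19), (589, 0, 51, 83), (459, 0, 142, 131)]
```

No picture views are left, so I'll check the placing numerically.

Run:
```python
from st import *
W=bot.camera_info('wrist');D=bot.camera_info('side');S=bot.camera_info('scene')
for n,I,z in(('w11',W,.028),('d11',D,.028),('s11',S,.028)):
    a=cv2.imread(f'pics/{n}.png');h=cv2.cvtColor(a,cv2.COLOR_BGR2HSV);u,v=map(int,proj(I,(.477,-.402,.02)));r=32 if n=='w11' else 18
    sub=h[v-r:v+r,u-r:u+r];m=cv2.inRange(sub,(0,0,0),(180,110,255))
    k=max(cv2.findContours(m,0,cv2.CHAIN_APPROX_NONE)[0],key=cv2.contourArea);k=cv2.convexHull(k);e=cv2.fitEllipse(k)
    print(n,(u,v),'obs',e[0][0]+u-r,e[0][1]+v-r,e[1],e[2],e[1][0]/e[1][1])
    for deg in(0,15,-15):
        th=np.radians(deg);N=-np.sin(th)*X+np.cos(th)*np.array([0,0,1]);v1=np.cross(N,Y)
        q=np.array([proj(I,np.array([.477,-.402,.016])+s*.012*N+.031*(np.cos(t)*Y+np.sin(t)*v1)) for s in(-1,1) for t in np.linspace(0,6.28,60)],np.float32)
        e=cv2.fitEllipse(cv2.convexHull(q));print('  pred',deg,e,e[1][0]/e[1][1])
```

```text
w11 (325, 132) obs 324.1592655181885 128.761962890625 (43.340248107910156, 45.87108612060547) 4.7983269691467285 0.9448271617977135
  pred 0 ((325.8020935058594, 131.3809051513672), (44.27519607543945, 47.36962890625), 0.5039423704147339) 0.9346747504200468
  pred 15 ((325.81396484375, 130.93887329101562), (45.352149963378906, 46.6914176940918), 0.6991300582885742) 0.9713166188380192
  pred -15 ((325.7846374511719, 131.55491638183594), (44.09526443481445, 45.125728607177734), 179.8108367919922) 0.9771645975772816
d11 (406, 315) obs 406.94871520996094 317.0059452056885 (24.099262237548828, 26.735748291015625) 115.58194732666016 0.9013872353685806
  pred 0 ((406.66510009765625, 316.8598327636719), (25.108301162719727, 27.30144500732422), 113.05089569091797) 0.9196693125944018
  pred 15 ((406.6426696777344, 316.8397521972656), (25.3044376373291, 27.407058715820312), 131.21873474121094) 0.923281768383358
  pred -15 ((406.6935119628906, 316.8784484863281), (24.1472225189209, 27.433448791503906), 87.59817504882812) 0.8802109680937839
s11 (269, 146) obs 269.8729438781738 147.27161979675293 (17.88517189025879, 18.894702911376953) 98.92961883544922 0.9465706856650125
  pred 0 ((269.9212646484375, 147.47012329101562), (18.55918312072754, 20.12474822998047), 87.83316802978516) 0.9222069716668228
  pred 15 ((269.9391784667969, 147.4973907470703), (16.324960708618164, 21.07310676574707), 75.45026397705078) 0.7746821999285506
  pred -15 ((269.9095153808594, 147.43621826171875), (19.547727584838867, 19.774526596069336), 158.27734375) 0.9885307488839935
```

The bearing lies flat (0° fits best in all three views) at (0.477, -0.402) inside the dish. The robot is clear, so I'm handing in.

```bash
python3 -c "
from workcell import bot
print(bot.job_done())"
```

```text
the job is handed in; nothing more can be done
None
```

The job is handed in at about 20 s on the robot's clock: all five balls ran into the white tray first, then the bearing was set down flat in the blue dish (checked by measurement in three camera views); no result came back, and the other bench items were never checked closely.

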